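# Slide a valve block down the fixture lane of a backlit inspection stage

### The job

Gently push the dark valve block along the backlit glass, down the lane between the two guide rails, until its front end rests against both stop pins, so that light shows along both of its sides for measuring. Only slide it with your fingertips, without gripping or lifting it, and let neither the block nor your hand touch either rail. Take your hand away at the end and leave everything else where it is.

Things in the scene. Friction and masses are not known exactly. Their poses are not given: they have to be found in the camera images.
- stage: Fixed light stage, a flat box 320 x 250 x 30 mm (x, y, z) with a blue and black frame and a white glass top flush with the frame, so the whole top is flat at 30 mm above the table. Origin at the centre of its underside. Its x axis runs along the lane, from the open apron (x negative, nearest the robot) to the stop pins (x positive); y is to the left, looking down the lane. Its place on the table varies and it is turned by up to 23 degrees. The lane's centre line is y = 0.
- rail_left: Fixed aluminium guide rail on the glass at the lane's left, 155 x 14 mm and 12 mm high, parallel to the stage's x axis; from x = -40 to +115 mm, and y = +34 to +48 mm in the stage's frame. So the lane is 68 mm wide, 9 mm wider than the block on each side. Near its far end (stage x = 98.5 mm) a dark clip post of 11 mm diameter stands to 30 mm above the glass, its wire clip swung outward (to stage y = +76 mm). Origin at the centre of its underside, axes as the stage's.
- rail_right: The same rail at the lane's right, y = -34 to -48 mm in the stage's frame; its clip is swung outward to stage y = -76 mm. Origin at the centre of its underside, axes as the stage's.
- stop: Two fixed upright steel dowel pins at the end of the lane, 8 mm in diameter, to 24 mm above the glass, at y = +16 and -16 mm. Origin midway between them on the glass, at stage x = 104 mm; axes as the stage's. The pins' faces towards the block are at stage x = 100 mm, so the seated block's centre is at stage x = 65 mm.
- block: Loose dark-anodised valve block, a plain box 70 x 50 x 36 mm (x, y, z) with round ports, about 0.24 to 0.48 kg. Origin at the centre of its underside. It starts flat on the apron of the stage before the lane, centred at stage x of about -107 to -93 mm, up to 30 mm to the left or right of the lane's centre line and turned up to 17 degrees from it, its long x axis about along the lane. It slides on the glass with friction, about 1 to 5 N to push.
- ring_gauge: Bystander: loose steel ring, 42 mm across, 14 mm high, on the stage outside the rails. Origin at the centre of its underside. It, the clamp knob and the bush may change places.
- clamp_knob: Bystander: loose black round knob, 26 mm across, 24 mm high, on the stage outside the rails. Origin at the centre of its underside.
- spare_bush: Bystander: loose brass flanged bush, 34 mm across, 26 mm high, on the stage outside the rails. Origin at the centre of its underside.
- driver: Bystander: loose screwdriver, 170 mm, lying on the table to the right of the stage.
- mouse: Bystander: computer mouse, 98 x 58 x 33 mm, on a pad to the left of the stage.
- loupe: Bystander: black magnifier, 44 mm across, 52 mm high, standing on the table to the right of the stage.
- cleaner: Bystander: clear bottle, 52 mm across, 130 mm high, standing on the table beyond and to the left of the stage.
Mind the look-alikes: they are no part of the job. What is shaped like the block but brown is not meant.

How it is judged:
By the outcome, as a careful person would: the job done as asked, in the order asked, and still so for the second after the job is handed in, with the robot touching nothing.
It also fails if it takes over 58 s, if anything falls off the work surface, if the arm or the gripper's body presses on something with over 40 N, if the wrist force passes 120 N, or if a joint passes its speed limit or range.

### The arm

A 7-joint arm with a two-finger parallel gripper is mounted at the origin on the work surface. World frame = base frame: x ahead of the robot, y to its left, z up, the work surface at z = 0. Lengths are in m, angles in rad, forces in N, time in s.
With the tool pointing down it reaches from about 0.35 to 0.9 m from the base axis. Payload 8.1 kg.
Tool frame: the origin (TCP) lies at the very end of the fingers, on their centre line; the grasp point (between the pads) lies 19 mm behind it (grasp_offset is the distance from the TCP to the grasp point, in m); z points along the fingers, y is the line along which they close (so a half turn about z gives the same grasp; the last joint's range is limited). The gripper opens to 92 mm and grips with 3 to 60 N. Pads are 19 mm wide; open, the fingers measure 130 mm over their backs; the gripper's body (75 mm by 190 mm) begins 47 mm behind the grasp point.
Start: joints at [1.196, 0.434, 0.025, 1.573, -0.012, 1.134, -0.075], TCP at [0.168, -0.602, 0.227] pointing down, gripper open.
Joint ranges: [-2.62, 2.62], [-0.44, 2.09], [-1.27, 1.32], [0.08, 2.57], [-1.32, 4.46], [0.12, 2], [-2.74, 2.74]. Speed limits (rad/s): [2.22, 2.22, 3.01, 3.01, 3.14, 3.14, 3.14].

### API

Orientations are given as a rotation vector (axis times angle).
In Python, from cell import observe, get_image, camera_params, sign_off, silhouettes, grasp_offset gives the robot as it stands. The module is installed in compiled form; this text tells all that it offers.
- The arm moves only by the tool jog_arm, never from a script. Its argument "motion" is a list that holds one entry, the list of rows, each a list of 7 numbers: the shift along the tool's x, y, z in m, then the turn, a rotation vector about the tool's x, y, z in rad, then the closure, from -1 (fully open) to 1 (shut), so that 0 is half open. In form: [[[dx, dy, dz, wx, wy, wz, hand], ...]]. A call has 1 to 10 rows; each row is the pose to reach, as a shift and turn from the pose commanded when the call began, along the tool's axes at that moment; what a row does not reach only later rows make up. A row lasts 1/12 s, in which the tool goes at most 41.7 mm and 7.16 degrees, less where a joint would pass 70% of its speed; a pose out of reach is approached as far as the arm can. A call with a gripper value outside its range is refused whole. The fingers move at their own pace and stop on an object; "force" is the grip in N (left out, the last holds). Time passes only in rows, so rows that repeat a pose let the fingers close. It gives the time, the measured TCP pose, the force, the opening and the grip force at its end, in the units of the state.
- observe(): the state, without advancing time (a new reading comes with each control period).
- get_image(name): name is "scene" or "top" or "wrist"; returns the picture (480x640x3 uint8, red, green, blue); there is no depth.
- camera_params(name): a dict with "vertical_fov" (degrees; the focal length in pixels is half the picture's height over the tangent of half this angle, whatever the lens; pixels are square), "cx", "cy" (the principal point, pixels), "T" (4x4, takes a point from camera to world coordinates). Camera axes: x right, y down, z forward; pixel columns grow to the right and rows downward; lengths in m; the calibration is good to about 2 mm. A picture is of the moment at which its call begins: read the wrist's pose just before it. camera_params takes no time and is no camera call; for the wrist camera it gives the pose at the moment of the call.
- sign_off(): hands the job in; it is judged then, once.
Trained networks look in the newest picture that a camera, given by its name, has taken for a name from the list of things; names that differ only in an ending like _2 or _b are one class to them, and where a whole thing is asked for, a point or a joint stands for the part that bears it (a point fixed in the world has none). Each returns a list of dicts, best first, with "p" (0 to 1); they miss things now and then, are a little off and sometimes report something else, mostly with a low value. They report only what shows in the picture. A call takes as long as a camera call. They do not tell look-alikes from the thing itself.
- silhouettes(query, camera): "mask" (480x640 bool, what is visible of it) and "pixel" ([column, row] in pixels, amid what is visible of it).
The state is a dict: "clock": time; "joints": joint angles; "dq": joint speeds; "joint_efforts": joint torques, N m; "position": TCP position; "ee_rot": TCP orientation; "force": force on the tool from outside, world axes, zero at the start; "ft_torque": the same for the moment, N m; "width": opening from 0.0 (shut) to 1.0 (fully open); "gripper_force": force on a finger pad.
Only numpy, scipy, OpenCV 4.12 (cv2) and the standard library are available. Lean on these libraries where they do the work, as an engineer would, in place of code of your own. Each camera call takes 0.05 s, during which the arm holds its last target. There are 200 camera calls.

## Working session

There is one attempt and no reset: what is moved stays moved. The work goes in short steps, Python scripts to look and compute and a tool call to move; the robot and the scene stay as the last step left them, time stands still between calls to the robot, and variables do not carry over. Pictures are saved under pics/ and viewed, at most 10 in all, crops included, and the job is handed in when it is done.

Besides the shell and the picture viewer there is one more tool, called as name(argument=value, ...) on one line, values as JSON. jog_arm: Moves the arm, as the interface text tells. Its arguments: {"type":"object","properties":{"motion":{"type":"array"},"force":{"type":"number"}},"required":["motion"]}

```bash
mkdir -p pics
python3 - <<'E'
from cell import *
import cv2,numpy as np
for n in ["top","scene"]:
    im=get_image(n); cv2.imwrite(f"pics/{n}0.png",im[:,:,::-1]); p=camera_params(n); print(n,p)
    for q in ["block","stage","rail_left","rail_right","stop"]:
        for r in silhouettes(q,n)[:3]:
            print(q,round(r["p"],2),r["pixel"],r["mask"].sum())
print(observe())
E
```

```text
top {'vertical_fov': 48.75940720087615, 'cx': 322.1785684455538, 'cy': 234.06536677455796, 'T': array([[ 1.52850413e-04, -9.92825718e-01,  1.19570360e-01,
         3.10799227e-01],
       [-9.99947617e-01, -1.37545740e-03, -1.01425394e-02,
         2.78995609e-02],
       [ 1.02342379e-02, -1.19562546e-01, -9.92773921e-01,
         1.67683746e+00],
       [ 0.00000000e+00,  0.00000000e+00,  0.00000000e+00,
         1.00000000e+00]])}
block 0.91 [364.4, 242.8] 392
block 0.9 [247.5, 315.8] 420
block 0.84 [367.8, 295.7] 407
stage 0.9 [294.2, 221.8] 7468
stage 0.52 [288.6, 189.4] 81
rail_left 0.48 [278.4, 205.8] 232
rail_left 0.16 [156.9, 247.0] 586
rail_right 0.74 [304.1, 209.7] 167
stop 0.41 [290.4, 186.6] 53
scene {'vertical_fov': 46.164884144902956, 'cx': 320.67286766109316, 'cy': 241.4902008784278, 'T': array([[ 0.39657379,  0.74320808, -0.53886082,  1.22599145],
       [ 0.91800071, -0.32232999,  0.23103697, -0.30822907],
       [-0.00198246, -0.58629782, -0.81009317,  1.1537723 ],
       [ 0.        ,  0.        ,  0.        ,  1.        ]])}
block 0.96 [360.8, 155.6] 524
block 0.
[... 202 characters left out ...]
ts': array([ 1.19635891,  0.43449726,  0.02500778,  1.5731936 , -0.01156724,
        1.13402694, -0.07511666]), 'dq': array([-7.59802194e-06, -7.82396889e-04, -5.57257866e-04, -1.57039065e-03,
       -1.64566990e-03,  1.40560652e-03, -6.56102767e-04]), 'joint_efforts': array([-9.39097517e-04, -6.67339468e+01,  9.83373933e-01, -3.14690351e+01,
       -6.05097204e-02,  3.27263866e-02,  6.20417040e-06]), 'position': array([ 0.16777467, -0.60206866,  0.22674612]), 'ee_rot': array([ 3.11260993e+00,  4.25536411e-01, -6.22487460e-05]), 'force': array([0.09977478, 0.45157797, 0.14775269]), 'ft_torque': array([-0.00960659,  0.01966115, -0.040783  ]), 'gripper_force': 0.0, 'width': 1.0012223867093692}
```

View pics/top0.png

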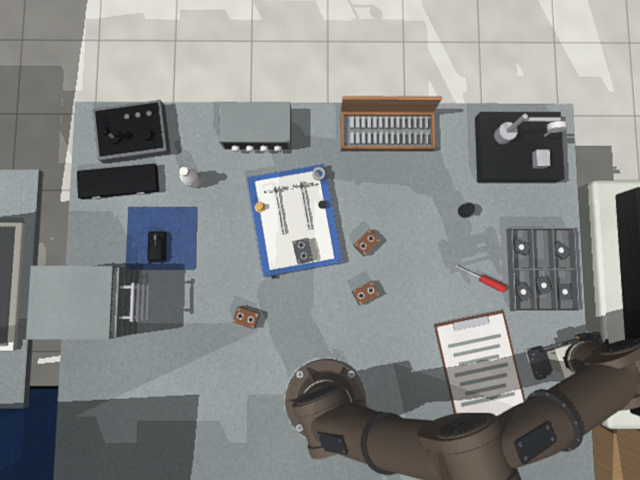

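View pics/scene0.png

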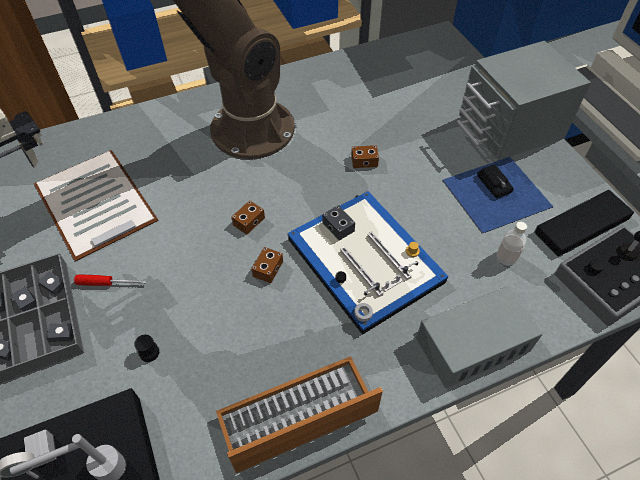

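The top picture shows the stage with corners at about (248,178), (324,166), (341,262) and (265,277), and the dark block at about (303,248). The pins are at the far end near row 186. The scene view agrees: the dark block is at (338,220), and the three brown blocks are look-alikes off the stage.

```bash
cat > h.py <<'E'
from cell import *
import cv2,numpy as np
from scipy.spatial.transform import Rotation as R
def toworld(px,p,z):
    px=np.atleast_2d(px).astype(float); f=240/np.tan(np.radians(p["vertical_fov"]/2))
    d=np.c_[(px[:,0]-p["cx"])/f,(px[:,1]-p["cy"])/f,np.ones(len(px))]@p["T"][:3,:3].T
    o=p["T"][:3,3]; return (o+d*((z-o[2])/d[:,2])[:,None])[:,:2]
def proj(X,p):
    f=240/np.tan(np.radians(p["vertical_fov"]/2)); c=(np.atleast_2d(X)-p["T"][:3,3])@p["T"][:3,:3]
    return np.c_[c[:,0]/c[:,2]*f+p["cx"],c[:,1]/c[:,2]*f+p["cy"]]
def jog(target,yaw_x):
    """shift in tool axes to a world target and yaw turn so that tool x heads along yaw_x (mod pi), pointing down"""
    s=observe(); M=R.from_rotvec(s["ee_rot"]); 
    cur=M.as_matrix()
    best=None
    for y in (yaw_x,yaw_x+np.pi):
        T=np.array([[np.cos(y),np.sin(y),0],[np.sin(y),-np.cos(y),0],[0,0,-1]]).T
        T=np.c_[[np.cos(y),np.sin(y),0],[np.sin(y),-np.cos(y),0],[0,0,-1]]
        w=R.from_matrix(cur.T@T).as_rotvec()
        if best is None or np.linalg.norm(w)<np.linalg.norm(best): best=w
    return np.round(M.inv().apply(np.array(target)-s["position"]),4),np.round(best,4)
E
python3 - <<'E'
from h import *
p=camera_params("top")
get_image("top")
m=silhouettes("stage","top")[0]["mask"].astype(np.uint8)
c=max(cv2.findContours(m,0,2)[0],key=cv2.contourArea)[:,0]
w=toworld(c,p,.03)
r=cv2.minAreaRect((w*1000).astype(np.float32));print(r,cv2.boxPoints(r))
print(toworld([[303,248]],p,.066), toworld([[290.4,186.6]],p,.05))
s=observe();M=R.from_rotvec(s["ee_rot"]).as_matrix();print(M.round(3))
pw=camera_params("wrist");Tt=np.eye(4);Tt[:3,:3]=M;Tt[:3,3]=s["position"]
print((np.linalg.inv(Tt)@pw["T"]).round(4),pw["vertical_fov"])
a=np.radians(9)
print(jog([.47,.08,.36],a), jog([.47,.08,.36],0))
E
```

```text
((552.9903564453125, 98.84576416015625), (329.7933349609375, 251.2921600341797), 10.209999084472656) [[368.4333   193.2732  ]
 [412.9765   -54.03968 ]
 [737.5474     4.418335]
 [693.0042   251.7312  ]]
[[0.46187753 0.0699928 ]] [[0.65605432 0.11065131]]
[[ 0.963  0.268  0.   ]
 [ 0.268 -0.963 -0.   ]
 [ 0.     0.    -1.   ]]
[[ 1.000e-04 -9.617e-01 -2.743e-01  7.440e-02]
 [ 1.000e+00 -1.000e-04  4.000e-04 -1.000e-04]
 [-4.000e-04 -2.743e-01  9.617e-01 -1.574e-01]
 [ 0.000e+00  0.000e+00  0.000e+00  1.000e+00]] 58.13124506602746
(array([ 0.4742, -0.576 , -0.1333]), array([ 1.000e-04, -0.000e+00,  1.146e-01])) (array([ 0.4742, -0.576 , -0.1333]), array([ 1.000e-04, -0.000e+00,  2.717e-01]))
```

```bash
python3 -c "
from h import *
print(jog([.55,.09,.34],np.radians(10.2)))"
```

```text
(array([ 0.5539, -0.5641, -0.1133]), array([ 0.0001, -0.    ,  0.0937]))
```

jog_arm(motion=[[[0.028, -0.028, -0.011, 0, 0, 0.01, 0.74], [0.056, -0.056, -0.023, 0, 0, 0.02, 0.74], [0.083, -0.085, -0.034, 0, 0, 0.03, 0.74], [0.111, -0.113, -0.045, 0, 0, 0.04, 0.74], [0.138, -0.141, -0.057, 0, 0, 0.05, 0.74], [0.166, -0.169, -0.068, 0, 0, 0.06, 0.74], [0.194, -0.197, -0.08, 0, 0, 0.07, 0.74], [0.222, -0.226, -0.09, 0, 0, 0.08, 0.74], [0.249, -0.254, -0.1, 0, 0, 0.09, 0.74], [0.277, -0.282, -0.113, 0, 0, 0.094, 0.74]]])

```text
clock: 1.53
position: [0.3591, -0.2542, 0.3402]
ee_rot: [3.129, 0.278, -0.0]
force: [1.2, -1.8, 1.1]
width: 0.325
gripper_force: 0.0
```

```bash
python3 -c "
from h import *
print(jog([.55,.09,.34],np.radians(10.2)))"
```

```text
(array([ 2.485e-01, -3.052e-01,  1.000e-04]), array([ 0.0004,  0.0001, -0.0011]))
```

jog_arm(motion=[[[0.025, -0.03, 0, 0, 0, 0, 0.74], [0.05, -0.061, 0, 0, 0, 0, 0.74], [0.075, -0.092, 0, 0, 0, 0, 0.74], [0.1, -0.123, 0, 0, 0, 0, 0.74], [0.125, -0.154, 0, 0, 0, 0, 0.74], [0.15, -0.185, 0, 0, 0, 0, 0.74], [0.175, -0.216, 0, 0, 0, 0, 0.74], [0.2, -0.246, 0, 0, 0, 0, 0.74], [0.225, -0.276, 0, 0, 0, 0, 0.74], [0.248, -0.305, 0, 0, 0, 0, 0.74]]])

```text
clock: 2.37
position: [0.5499, 0.0898, 0.3398]
ee_rot: [-3.129, -0.278, -0.001]
force: [0.9, -0.4, 1.3]
width: 0.132
gripper_force: 0.0
```

Run:
```python
from h import *
p=camera_params("wrist");im=get_image("wrist");cv2.imwrite("pics/w1.png",im[:,:,::-1]);np.savez("w1.npz",im=im,**p)
for q in ["block","stage","rail_left","rail_right","stop","ring_gauge","clamp_knob","spare_bush"]:
    for r in silhouettes(q,"wrist")[:2]:
        print(q,round(r["p"],2),r["pixel"],r["mask"].sum(),toworld(r["pixel"],p,.03))
```

```text
block 0.62 [497.6, 276.8] 3168 [[ 0.49095908 -0.12795937]]
block 0.59 [319.6, 276.1] 2787 [[0.45571679 0.07354003]]
stage 0.69 [310.8, 153.7] 59294 [[0.58974351 0.10702251]]
rail_left 0.57 [274.0, 140.7] 2348 [[0.59612511 0.1474346 ]]
rail_right 0.76 [354.4, 137.8] 2377 [[0.61397208 0.06473056]]
stop 0.58 [314.9, 83.5] 826 [[0.65943536 0.11486964]]
ring_gauge 0.58 [424.9, 48.1] 1234 [[0.71140218 0.01279747]]
clamp_knob 0.84 [405.8, 159.5] 479 [[0.60163722 0.0064073 ]]
spare_bush 0.65 [218.6, 132.5] 880 [[0.59414712 0.20576277]]
```

View pics/w1.png

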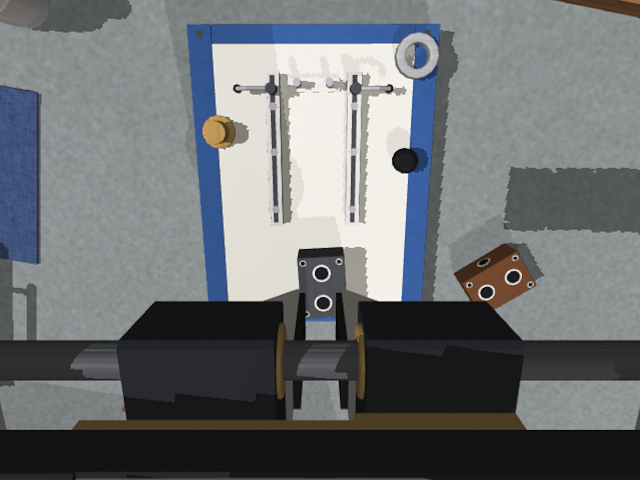

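The wrist picture shows the dark block at about (321,285), nearly in line with the lane. The rails are near columns 277 and 354, and the pins are at (297,83) and (330,83). The fingers partly hide the block, so I'll back off behind it for a clear view.

jog_arm(motion=[[[-0.02, 0, 0.01, 0, 0, 0, 0.74], [-0.045, 0, 0.025, 0, 0, 0, 0.74], [-0.07, 0, 0.04, 0, 0, 0, 0.74], [-0.095, 0, 0.055, 0, 0, 0, 0.74], [-0.115, 0, 0.07, 0, 0, 0, 0.74], [-0.135, 0, 0.085, 0, 0, 0, 0.74], [-0.15, 0, 0.1, 0, 0, 0, 0.74], [-0.16, 0, 0.11, 0, 0, 0, 0.74], [-0.16, 0, 0.11, 0, 0, 0, 0.74], [-0.16, 0, 0.11, 0, 0, 0, 0.74]]])

```text
clock: 3.65
position: [0.3916, 0.059, 0.2301]
ee_rot: [3.129, 0.277, 0.001]
force: [0.4, -0.4, 1.0]
width: 0.132
gripper_force: 0.0
```

```bash
cat >> h.py <<'E'
def masks(cam,names):
    out={}
    for q in names:
        out[q]=[(r["p"],r["pixel"],r["mask"]) for r in silhouettes(q,cam)[:4]]
    return out
def rect(mask,p,z):
    c=max(cv2.findContours(mask.astype(np.uint8),0,2)[0],key=cv2.contourArea)[:,0]
    return cv2.minAreaRect((toworld(c,p,z)*1000).astype(np.float32))
def boxpts(x,y,yaw,lo,hi):
    """8 corners of a box given in a frame at x,y,yaw"""
    P=np.array([[a,b,c] for c in (lo[2],hi[2]) for a,b in ((lo[0],lo[1]),(hi[0],lo[1]),(hi[0],hi[1]),(lo[0],hi[1]))])
    c,s=np.cos(yaw),np.sin(yaw); return np.c_[x+c*P[:,0]-s*P[:,1],y+s*P[:,0]+c*P[:,1],P[:,2]]
def sil(P,p):
    m=np.zeros((480,640),np.uint8); cv2.fillConvexPoly(m,cv2.convexHull(np.round(proj(P,p)*16).astype(np.int32)),1,shift=4); return m>0
E
python3 - <<'E'
from h import *
p=camera_params("wrist");im=get_image("wrist");cv2.imwrite("pics/w2.png",im[:,:,::-1]);np.savez("w2.npz",im=im,**p)
M=masks("wrist",["block","stage","rail_left","rail_right","stop"])
for q in M:
    for pr,px,m in M[q]: print(q,round(pr,2),px,m.sum(),rect(m,p,.042 if 'rail' in q else .03))
E
```

```text
block 0.89 [90.5, 315.5] 4178 ((258.1138916015625, 243.4419708251953), (71.64423370361328, 71.3940658569336), 70.0902328491211)
block 0.88 [518.6, 303.6] 3469 ((344.0775451660156, -125.61195373535156), (98.00822448730469, 52.65857696533203), 69.20259857177734)
block 0.8 [566.6, 142.3] 7545 ((483.9791259765625, -125.2570571899414), (61.191463470458984, 82.56663513183594), 44.633506774902344)
block 0.6 [317.7, 134.6] 6778 ((454.51104736328125, 70.83753967285156), (78.09602355957031, 56.24869918823242), 13.937705039978027)
stage 0.92 [295.9, 87.3] 58153 ((469.87286376953125, 82.14933776855469), (160.6691436767578, 250.44822692871094), 10.132344245910645)
rail_left 0.91 [252.5, 22.1] 1000 ((523.732666015625, 132.746337890625), (30.950672149658203, 15.302149772644043), 10.123380661010742)
rail_right 0.86 [362.3, 21.1] 968 ((537.583740234375, 53.26349639892578), (31.945432662963867, 14.698609352111816), 8.706995010375977)
```

View pics/w2.png

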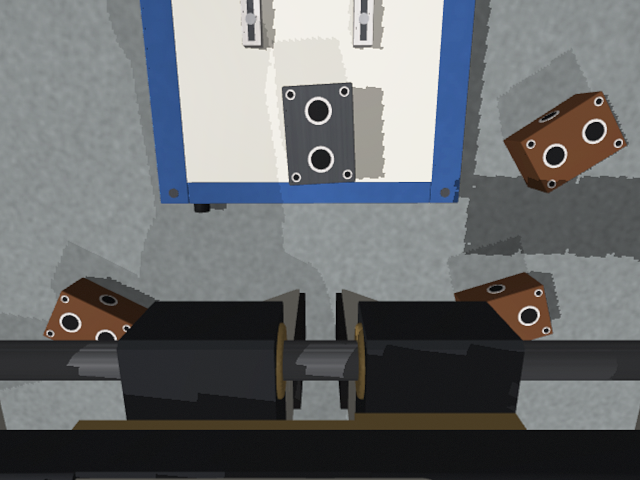

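The second wrist picture gives a clear view. The block spans about (283,88) to (355,180), turned slightly left of the lane. The stage's near corners are at (162,203) and (458,202), and the rail near ends are at row 46.

Run:
```python
from h import *
from scipy.optimize import least_squares,minimize
w1=dict(np.load("w1.npz"));w2=dict(np.load("w2.npz"))
obs=[(w1,(188,25),(.16,.125,.03)),(w1,(440,25),(.16,-.125,.03)),(w2,(162,203),(-.16,.125,.03)),(w2,(458,202),(-.16,-.125,.03)),
(w2,(244,46),(-.04,.048,.03)),(w2,(372,46),(-.04,-.048,.03))]
def W(v,q): c,s=np.cos(v[2]),np.sin(v[2]); return np.array([v[0]+c*q[0]-s*q[1],v[1]+s*q[0]+c*q[1],q[2]])
f=lambda v:np.concatenate([proj(W(v,q),p)[0]-px for p,px,q in obs])
r=least_squares(f,[.553,.099,.178],x_scale=[.01,.01,.1]);S=r.x
print("stage",S,np.degrees(S[2]),f(S).reshape(-1,2).round(1).tolist())
p=w2; im=w2["im"]; get_image("wrist")
m=[r["mask"] for r in silhouettes("block","wrist") if abs(r["pixel"][0]-318)<20 and r["pixel"][1]<200][0]
cost=lambda v:-(lambda s:(s&m).sum()/(s|m).sum())(sil(boxpts(v[0],v[1],v[2],(-.035,-.025,.03),(.035,.025,.066)),p))
b=minimize(cost,[.456,.071,.2],method="Nelder-Mead",options=dict(initial_simplex=[[.456,.071,.2],[.462,.071,.2],[.456,.077,.2],[.456,.071,.3]],xatol=1e-4,fatol=1e-4))
B=b.x; c,s=np.cos(S[2]),np.sin(S[2]); d=B[:2]-S[:2]
print("block",B,-b.fun,"stage frame",c*d[0]+s*d[1],-s*d[0]+c*d[1],np.degrees(B[2]-S[2]))
np.savez("S.npz",S=S)
vis=im[:,:,::-1].copy()
cs,_=cv2.findContours(sil(boxpts(*B,(-.035,-.025,.03),(.035,.025,.066)),p).astype(np.uint8),0,2);cv2.drawContours(vis,cs,-1,(0,0,255),1)
for y in(-.034,.034,.0): 
    a=proj([W(S,(-.16,y,.03)),W(S,(.0,y,.03))],p); cv2.line(vis,*[tuple(int(t) for t in q) for q in a],(0,200,0),1)
cv2.imwrite("pics/o2.png",cv2.resize(vis[0:220,140:480],None,fx=2,fy=2))
```

```text
stage [0.55666432 0.0973368  0.17807028] 10.202675382752497 [[-1.7, -1.9], [1.1, -2.0], [-1.5, 0.3], [1.0, 0.7], [1.4, 1.4], [-0.5, 1.1]]
block [0.45484656 0.06974973 0.22452302] 0.9710656316160904 stage frame -0.10509426837652089 -0.009115802370845593 2.6615459030361674
```

View pics/o2.png

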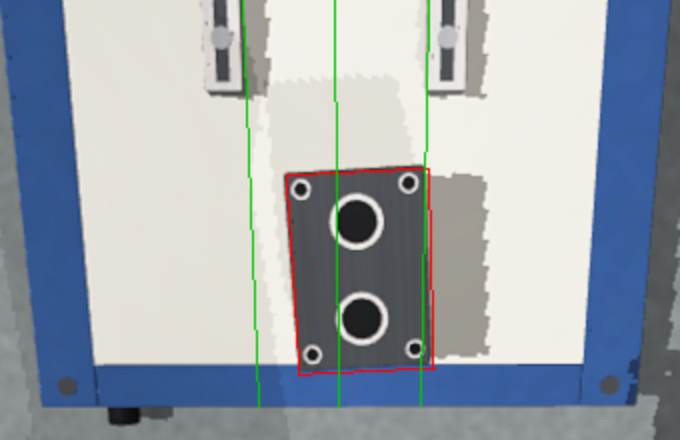

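Block fit: stage frame (-105, -9) mm, yaw +2.7°. The overlay agrees to about 1 mm. I'll lower the hand behind its rear face, square to that face.

```bash
cat >> h.py <<'E'
def plan(B,S,thetas,ds,off):
    """rows (tool frame) for TCP `off` behind a block at stage pose B(x,y,th) led as a unicycle through heading list"""
    s=observe(); Rt=R.from_rotvec(s["ee_rot"]); x,y,th0=B; rows=[]
    for t in thetas:
        x+=ds*np.cos((t+th0)/2); y+=ds*np.sin((t+th0)/2); th0=t
        c,q=np.cos(S[2]),np.sin(S[2]); tx,ty=x-off*np.cos(t),y-off*np.sin(t)
        d,w=jog([S[0]+c*tx-q*ty,S[1]+q*tx+c*ty,.040],S[2]+t); rows.append(np.r_[d,w].round(4).tolist())
    return rows,(x,y,np.degrees(t))
E
python3 - <<'E'
from h import *
print(jog([.3945,.056,.040],.2245))
E
```

```text
(array([0.0017, 0.0042, 0.1899]), array([-0.0002, -0.0004, -0.0467]))
```

jog_arm(motion=[[[0, 0.001, 0.02, 0, 0, -0.01, 0.74], [0, 0.002, 0.045, 0, 0, -0.02, 0.74], [0.001, 0.003, 0.07, 0, 0, -0.03, 0.74], [0.001, 0.004, 0.095, 0, 0, -0.04, 0.74], [0.0017, 0.0042, 0.12, 0, 0, -0.0467, 0.74], [0.0017, 0.0042, 0.145, 0, 0, -0.0467, 0.74], [0.0017, 0.0042, 0.165, 0, 0, -0.0467, 0.74], [0.0017, 0.0042, 0.18, 0, 0, -0.0467, 0.74], [0.0017, 0.0042, 0.19, 0, 0, -0.0467, 0.74], [0.0017, 0.0042, 0.19, 0, 0, -0.0467, 0.74]]])

```text
clock: 4.88
position: [0.3931, 0.0558, 0.0381]
ee_rot: [-3.122, -0.352, 0.005]
force: [-0.1, -0.3, -0.1]
width: 0.13
gripper_force: 0.0
```

```bash
cat >> h.py <<'E'
def look(name,view=True):
    from scipy.optimize import minimize
    S=np.load("S.npz")["S"]; s=observe(); p=camera_params("wrist"); im=get_image("wrist")
    rs=silhouettes("block","wrist"); tcp=s["position"]; h=R.from_rotvec(s["ee_rot"]).as_matrix()[:,0]
    g=tcp+h*.05; g0=proj([g[0],g[1],.066],p)[0]
    rs=[r for r in rs if np.linalg.norm(np.array(r["pixel"])-g0)<150]
    m=max(rs,key=lambda r:r["mask"].sum())["mask"]; v0=[g[0],g[1],np.arctan2(h[1],h[0])]
    rowmax=np.where(m)[0].max()
    def cost(v):
        a=sil(boxpts(*v,(-.035,-.025,.03),(.035,.025,.066)),p); a[rowmax+1:]=0; return -(a&m).sum()/(a|m).sum()
    b=minimize(cost,v0,method="Nelder-Mead",options=dict(initial_simplex=[v0]+[list(np.add(v0,e)) for e in ([.008,0,0],[0,.005,0],[0,0,.08])],xatol=1e-4,fatol=1e-4)); B=b.x
    c,q=np.cos(S[2]),np.sin(S[2]); f=lambda P:np.array([c*(P[0]-S[0])+q*(P[1]-S[1]),-q*(P[0]-S[0])+c*(P[1]-S[1])])*1000
    print("IoU",round(-b.fun,3),"block stage",f(B).round(1),round(np.degrees(B[2]-S[2]),2),"tcp stage",f(tcp).round(1),round(np.degrees(np.arctan2(h[1],h[0])-S[2]),2),"z",tcp[2].round(4),"t",s["clock"],"F",s["force"].round(1),"rowmax",rowmax)
    vis=im[:,:,::-1].copy(); cs,_=cv2.findContours(sil(boxpts(*B,(-.035,-.025,.03),(.035,.025,.066)),p).astype(np.uint8),0,2); cv2.drawContours(vis,cs,-1,(0,0,255),1)
    for side in(1,-1):
        P=[(x,side*.034) for x in(-.04,.115)]
        a=proj([[S[0]+c*x-q*y,S[1]+q*x+c*y,.03] for x,y in P],p); cv2.line(vis,*[tuple(int(t) for t in z) for z in a],(0,200,0),1)
    cv2.imwrite(f"pics/{name}.png",vis); return B,S
E
python3 - <<'E'
from h import *
look("a1")
E
```

```text
IoU 0.98 block stage [-104.2   -8.2] 3.15 tcp stage [-168.3  -11.9] 2.68 z 0.0381 t 4.8833 F [-0.1 -0.3 -0.1] rowmax 268
```

View pics/a1.png

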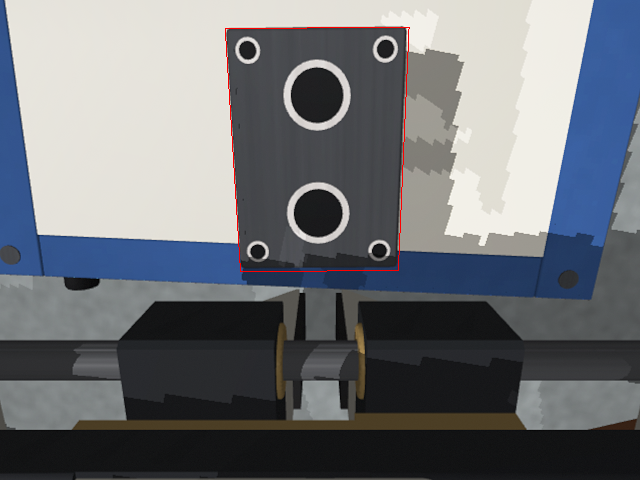

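Run:
```python
from h import *
S=np.load("S.npz")["S"]
t=np.radians(3.15);B=(-.1042,-.0082,t)
for off in(.055,.047,.043): print(plan(B,S,[t],0,off)[0])
```

```text
[[0.0082, -0.0003, -0.0003, -0.0001, 0.0007, -0.0083]]
[[0.0162, -0.0003, -0.0003, -0.0001, 0.0007, -0.0083]]
[[0.0202, -0.0004, -0.0003, -0.0001, 0.0007, -0.0083]]
```

jog_arm(motion=[[[0.003, 0, 0, 0, 0, -0.004, 0.74], [0.006, 0, 0, 0, 0, -0.008, 0.74], [0.009, 0, 0, 0, 0, -0.008, 0.74], [0.012, 0, 0, 0, 0, -0.008, 0.74], [0.014, 0, 0, 0, 0, -0.008, 0.74], [0.016, 0, 0, 0, 0, -0.008, 0.74], [0.018, 0, 0, 0, 0, -0.008, 0.74], [0.02, 0, 0, 0, 0, -0.008, 0.74], [0.022, 0, 0, 0, 0, -0.008, 0.74], [0.024, 0, 0, 0, 0, -0.008, 0.74]]])

```text
clock: 5.82
position: [0.4172, 0.0611, 0.0396]
ee_rot: [3.12, 0.364, -0.001]
force: [-1.4, -0.4, -1.0]
width: 0.133
gripper_force: 0.6
```

Run:
```python
from h import *
look("a2")
```

```text
IoU 0.949 block stage [-97.5  -7.8] 3.17 tcp stage [-143.7  -11. ] 3.11 z 0.0396 t 5.8167 F [-1.4 -0.4 -1. ] rowmax 318
```

Run:
```python
from h import *
S=np.load("S.npz")["S"]
B=(-.0992,-.0085,np.radians(3.11))
th=np.radians(np.linspace(3.11,7,14)[1:11])
r,e=plan(B,S,th,.003,.0445);print(*r,e,sep="\n")
```

```text
[0.0023, 0.0002, -0.0003, -0.0001, -0.0004, -0.0052]
[0.0053, 0.0004, -0.0003, -0.0001, -0.0004, -0.0104]
[0.0083, 0.0006, -0.0003, -0.0001, -0.0004, -0.0157]
[0.0113, 0.0008, -0.0003, -0.0001, -0.0004, -0.0209]
[0.0143, 0.001, -0.0003, -0.0001, -0.0004, -0.0261]
[0.0173, 0.0011, -0.0003, -0.0001, -0.0004, -0.0313]
[0.0204, 0.0012, -0.0003, -0.0001, -0.0004, -0.0366]
[0.0234, 0.0014, -0.0003, -0.0001, -0.0004, -0.0418]
[0.0264, 0.0015, -0.0003, -0.0001, -0.0004, -0.047]
[0.0294, 0.0015, -0.0003, -0.0001, -0.0004, -0.0522]
(np.float64(-0.06930025651856345), np.float64(-0.006091091564427709), np.float64(6.102307692307692))
```

jog_arm(motion=[[[0.0023, 0.0002, 0, 0, 0, -0.005, 0.74], [0.0053, 0.0004, 0, 0, 0, -0.0105, 0.74], [0.0083, 0.0006, 0, 0, 0, -0.0155, 0.74], [0.0113, 0.0008, 0, 0, 0, -0.021, 0.74], [0.0143, 0.001, 0, 0, 0, -0.026, 0.74], [0.0173, 0.0011, 0, 0, 0, -0.0315, 0.74], [0.0204, 0.0012, 0, 0, 0, -0.0365, 0.74], [0.0234, 0.0014, 0, 0, 0, -0.042, 0.74], [0.0264, 0.0015, 0, 0, 0, -0.047, 0.74], [0.0294, 0.0015, 0, 0, 0, -0.052, 0.74]]])

```text
clock: 6.75
position: [0.4467, 0.0665, 0.0397]
ee_rot: [3.11, 0.446, -0.0]
force: [-1.5, -0.2, 1.5]
width: 0.13
gripper_force: 1.0
```

Run:
```python
from h import *
look("a3")
```

```text
IoU 0.937 block stage [-67.8  -5.2] 6.27 tcp stage [-113.7  -10.9] 6.12 z 0.0397 t 6.75 F [-1.5 -0.2  1.5] rowmax 318
```

View pics/a3.png

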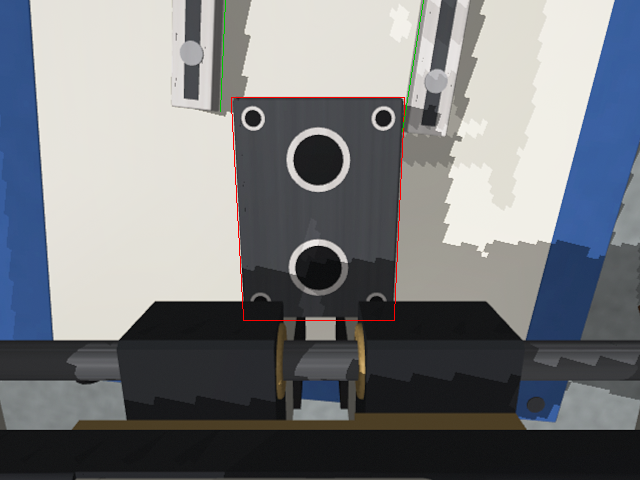

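The block follows the hand rigidly. Its front is at row 98, centred between the rails, and the green lane edges match the rails' inner feet.

Run:
```python
from h import *
S=np.load("S.npz")["S"]
B=(-.0693,-.0061,np.radians(6.12))
th=np.r_[np.linspace(6.12,6.8,4)[1:],6.8-6.8/80*3.5*np.arange(1,8)]
r,e=plan(B,S,np.radians(th),.0034,.0445);print(*r,e,sep="\n")
```

```text
[0.0029, 0.0002, -0.0002, -0.0002, -0.0011, -0.0042]
[0.0063, 0.0004, -0.0002, -0.0002, -0.0011, -0.0082]
[0.0097, 0.0005, -0.0002, -0.0002, -0.0011, -0.0121]
[0.0131, 0.0003, -0.0002, -0.0002, -0.0011, -0.007]
[0.0165, 0.0, -0.0002, -0.0002, -0.0011, -0.0018]
[0.0199, -0.0002, -0.0002, -0.0002, -0.0011, 0.0034]
[0.0233, -0.0004, -0.0002, -0.0002, -0.0011, 0.0086]
[0.0267, -0.0006, -0.0002, -0.0002, -0.0011, 0.0138]
[0.0301, -0.0008, -0.0002, -0.0002, -0.0011, 0.019]
[0.0335, -0.0009, -0.0002, -0.0002, -0.0011, 0.0242]
(np.float64(-0.03548620681753062), np.float64(-0.002564445223580113), np.float64(4.717499999999999))
```

jog_arm(motion=[[[0.0029, 0.0002, 0, 0, 0, -0.004, 0.74], [0.0063, 0.0004, 0, 0, 0, -0.008, 0.74], [0.0097, 0.0005, 0, 0, 0, -0.01, 0.74], [0.0131, 0.0003, 0, 0, 0, -0.007, 0.74], [0.0165, 0, 0, 0, 0, -0.002, 0.74], [0.02, -0.0002, 0, 0, 0, 0.0035, 0.74], [0.0233, -0.0004, 0, 0, 0, 0.0085, 0.74], [0.0267, -0.0006, 0, 0, 0, 0.014, 0.74], [0.03, -0.0008, 0, 0, 0, 0.019, 0.74], [0.0335, -0.0009, 0, 0, 0, 0.024, 0.74]]])

```text
clock: 7.68
position: [0.4785, 0.0769, 0.0397]
ee_rot: [3.115, 0.407, -0.0]
force: [-1.5, 0.4, 0.3]
width: 0.131
gripper_force: 0.8
```

Run:
```python
from h import *
B,S=look("a4")
s=observe();c,q=np.cos(S[2]),np.sin(S[2]);d=s["position"][:2]-S[:2];h=R.from_rotvec(s["ee_rot"]).as_matrix()[:,0]
t=np.arctan2(h[1],h[0])-S[2]; x,y=c*d[0]+q*d[1]+.0445*np.cos(t),-q*d[0]+c*d[1]+.0445*np.sin(t)
print(x,y)
r,e=plan((x,y,t),S,t*(1-.06*np.arange(1,11)),.0034,.0445);print(*r,e,sep="\n")
```

```text
IoU 0.942 block stage [-34.4  -2. ] 4.64 tcp stage [-80.5  -6.3] 4.69 z 0.0397 t 7.6833 F [-1.5  0.4  0.3] rowmax 318
-0.035450400191452146 -0.0025084242723266838
[0.0034, -0.0002, -0.0002, -0.0002, -0.0011, 0.0049]
[0.0068, -0.0004, -0.0002, -0.0002, -0.0011, 0.0098]
[0.0102, -0.0006, -0.0002, -0.0002, -0.0011, 0.0148]
[0.0136, -0.0007, -0.0002, -0.0002, -0.0011, 0.0197]
[0.017, -0.0009, -0.0002, -0.0002, -0.0011, 0.0246]
[0.0204, -0.001, -0.0002, -0.0002, -0.0011, 0.0295]
[0.0238, -0.0011, -0.0002, -0.0002, -0.0011, 0.0345]
[0.0272, -0.0012, -0.0002, -0.0002, -0.0011, 0.0394]
[0.0306, -0.0013, -0.0002, -0.0002, -0.0011, 0.0443]
[0.034, -0.0014, -0.0001, -0.0002, -0.0011, 0.0492]
(np.float64(-0.001509865705970716), np.float64(-0.0005567667944132907), np.float64(1.880578750901899))
```

jog_arm(motion=[[[0.0034, -0.0002, 0, 0, 0, 0.005, 0.74], [0.0068, -0.0004, 0, 0, 0, 0.01, 0.74], [0.0102, -0.0006, 0, 0, 0, 0.015, 0.74], [0.0136, -0.0007, 0, 0, 0, 0.0197, 0.74], [0.017, -0.0009, 0, 0, 0, 0.0246, 0.74], [0.0204, -0.001, 0, 0, 0, 0.0295, 0.74], [0.0238, -0.0011, 0, 0, 0, 0.0345, 0.74], [0.0272, -0.0012, 0, 0, 0, 0.0394, 0.74], [0.0306, -0.0013, 0, 0, 0, 0.0443, 0.74], [0.034, -0.0014, 0, 0, 0, 0.0492, 0.74]]])

```text
clock: 8.62
position: [0.5111, 0.087, 0.0397]
ee_rot: [3.124, 0.33, -0.0]
force: [-1.8, 0.4, 0.7]
width: 0.129
gripper_force: 0.7
```

Run:
```python
from h import *
B,S=look("a5")
s=observe();c,q=np.cos(S[2]),np.sin(S[2]);d=s["position"][:2]-S[:2];h=R.from_rotvec(s["ee_rot"]).as_matrix()[:,0]
t=np.arctan2(h[1],h[0])-S[2]; x,y=c*d[0]+q*d[1]+.0445*np.cos(t),-q*d[0]+c*d[1]+.0445*np.sin(t)
print(x,y)
r,e=plan((x,y,t),S,t*(1-.1*np.arange(1,11)),.0034,.0445);print(*r,e,sep="\n")
```

```text
IoU 0.947 block stage [-0.5  0.3] 1.8 tcp stage [-46.7  -2.1] 1.87 z 0.0397 t 8.6167 F [-1.8  0.4  0.7] rowmax 317
-0.0015609213880260278 -0.0005446471897956923
[0.0034, -0.0001, -0.0002, -0.0002, -0.0011, 0.0033]
[0.0068, -0.0003, -0.0002, -0.0002, -0.0011, 0.0066]
[0.0102, -0.0004, -0.0002, -0.0002, -0.0011, 0.0099]
[0.0136, -0.0005, -0.0002, -0.0002, -0.0011, 0.0132]
[0.017, -0.0006, -0.0002, -0.0002, -0.0011, 0.0164]
[0.0204, -0.0007, -0.0002, -0.0002, -0.0011, 0.0197]
[0.0238, -0.0008, -0.0002, -0.0002, -0.0011, 0.023]
[0.0272, -0.0008, -0.0002, -0.0002, -0.0011, 0.0263]
[0.0306, -0.0009, -0.0001, -0.0002, -0.0011, 0.0296]
[0.034, -0.0009, -0.0001, -0.0002, -0.0011, 0.0329]
(np.float64(0.03243296635959323), np.float64(1.4340193948722518e-05), np.float64(0.0))
```

View pics/a5.png

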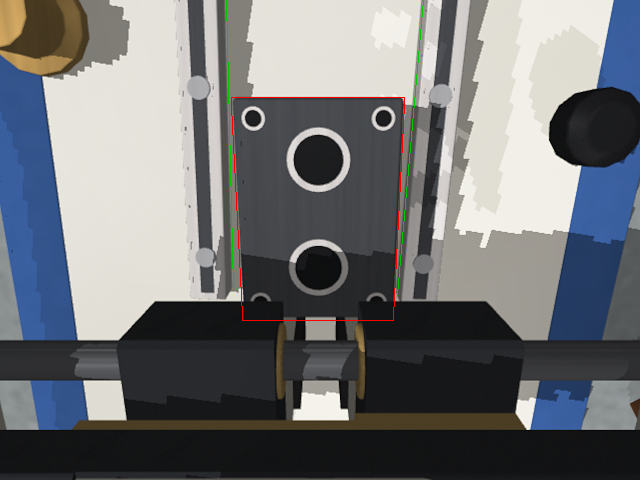

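The block is in the lane with clear glass on both sides, between rail inner edges at about columns 230 and 405. Pushing on.

jog_arm(motion=[[[0.0034, -0.0001, 0, 0, 0, 0.0033, 0.74], [0.0068, -0.0003, 0, 0, 0, 0.0066, 0.74], [0.0102, -0.0004, 0, 0, 0, 0.01, 0.74], [0.0136, -0.0005, 0, 0, 0, 0.0132, 0.74], [0.017, -0.0006, 0, 0, 0, 0.0164, 0.74], [0.0204, -0.0007, 0, 0, 0, 0.0197, 0.74], [0.0238, -0.0008, 0, 0, 0, 0.023, 0.74], [0.0272, -0.0008, 0, 0, 0, 0.0263, 0.74], [0.0306, -0.0009, 0, 0, 0, 0.03, 0.74], [0.034, -0.0009, 0, 0, 0, 0.033, 0.74]]])

```text
clock: 9.55
position: [0.5441, 0.0949, 0.0397]
ee_rot: [3.129, 0.279, -0.0]
force: [-1.7, -0.3, 0.4]
width: 0.13
gripper_force: 0.8
```

Run:
```python
from h import *
B,S=look("a6")
S_=S
s=observe();c,q=np.cos(S[2]),np.sin(S[2]);d=s["position"][:2]-S[:2]
print("x est",c*d[0]+q*d[1]+.0445)
p=camera_params("wrist")
for r in silhouettes("stop","wrist")[:2]: print(r["p"],r["pixel"],r["mask"].sum(),(R.from_euler('z',-S[2]).apply(np.r_[toworld(r["pixel"],p,.042)[0]-S[:2],0])*1000).round(1))
```

```text
IoU 0.943 block stage [33.6  0.6] 0.14 tcp stage [-12.8  -0.1] -0.01 z 0.0397 t 9.55 F [-1.7 -0.3  0.4] rowmax 318
x est 0.03241263973148378
0.64 [316.1, 6.4] 2676 [98.2  1.3  0. ]
```

View pics/a6.png

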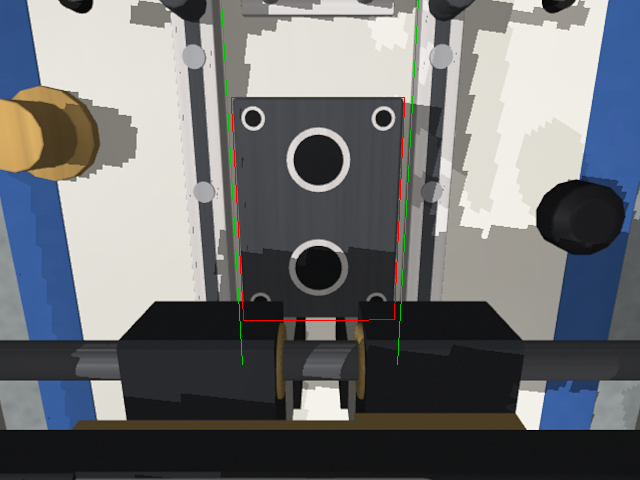

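The block is straight and centred, with the pin area ahead at the top edge. About 32 mm remain.

jog_arm(motion=[[[0.0034, 0, 0, 0, 0, 0, 0.74], [0.0068, 0, 0, 0, 0, 0, 0.74], [0.0102, 0, 0, 0, 0, 0, 0.74], [0.0136, 0, 0, 0, 0, 0, 0.74], [0.017, 0, 0, 0, 0, 0, 0.74], [0.02, 0, 0, 0, 0, 0, 0.74], [0.0225, 0, 0, 0, 0, 0, 0.74], [0.0245, 0, 0, 0, 0, 0, 0.74], [0.026, 0, 0, 0, 0, 0, 0.74], [0.027, 0, 0, 0, 0, 0, 0.74]]])

```text
clock: 10.53
position: [0.5705, 0.0996, 0.0397]
ee_rot: [3.129, 0.279, -0.0]
force: [-2.6, -0.4, 1.9]
width: 0.126
gripper_force: 1.1
```

jog_arm(motion=[[[0.0007, 0, 0, 0, 0, 0, 0.74], [0.0014, 0, 0, 0, 0, 0, 0.74], [0.0021, 0, 0, 0, 0, 0, 0.74], [0.0028, 0, 0, 0, 0, 0, 0.74], [0.0034, 0, 0, 0, 0, 0, 0.74]]])

```text
clock: 10.95
position: [0.5738, 0.1002, 0.0397]
ee_rot: [3.129, 0.28, -0.0]
force: [-1.2, -0.2, 1.2]
width: 0.127
gripper_force: 0.9
```

Run:
```python
from h import *
look("a7")
```

```text
IoU 0.941 block stage [63.5  1. ] 0.09 tcp stage [17.4 -0.2] 0.01 z 0.0397 t 10.95 F [-1.2 -0.2  1.2] rowmax 317
```

View pics/a7.png

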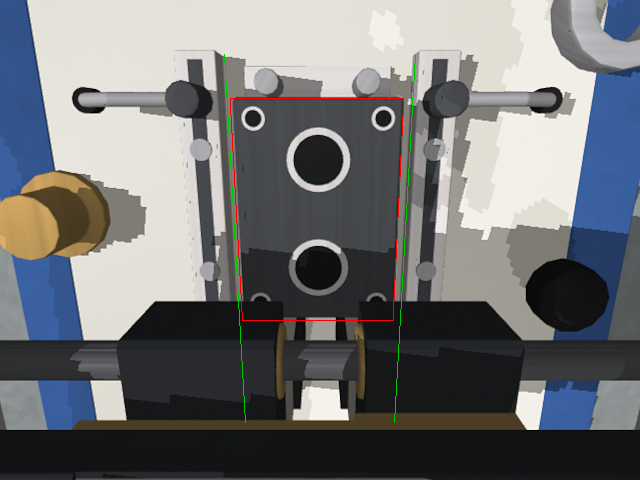

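The block is just short of the pins, which stand at (267,82) and (368,82). I'll creep on until the force rises.

jog_arm(motion=[[[0.0005, 0, 0, 0, 0, 0, 0.74], [0.001, 0, 0, 0, 0, 0, 0.74], [0.0015, 0, 0, 0, 0, 0, 0.74], [0.002, 0, 0, 0, 0, 0, 0.74]]])

```text
clock: 11.38
position: [0.5751, 0.1005, 0.0396]
ee_rot: [3.129, 0.28, -0.002]
force: [-6.4, -1.6, 4.6]
width: 0.13
gripper_force: 3.0
```

jog_arm(motion=[[[0.0004, 0, 0, 0, 0, 0, 0.74], [0.0008, 0, 0, 0, 0, 0, 0.74]]])

```text
clock: 11.55
position: [0.5751, 0.1004, 0.0395]
ee_rot: [3.128, 0.28, -0.004]
force: [-8.3, -1.6, 6.3]
width: 0.134
gripper_force: 4.2
```

jog_arm(motion=[[[0.0005, 0, 0, 0, 0, 0, 0.74], [0.0005, 0, 0, 0, 0, 0, 0.74]]])

```text
clock: 11.72
position: [0.5751, 0.1004, 0.0394]
ee_rot: [3.128, 0.28, -0.006]
force: [-9.3, -2.3, 6.3]
width: 0.131
gripper_force: 4.4
```

Run:
```python
from h import *
look("a8"); print(observe()["ft_torque"])
```

```text
IoU 0.94 block stage [64.8  0.6] 0.24 tcp stage [18.7 -0.2] 0.02 z 0.0394 t 11.7167 F [-9.3 -2.3  6.3] rowmax 319
[-3.23745597e-01  1.66154486e+00  1.15615462e-03]
```

jog_arm(motion=[[[-0.002, 0, 0, 0, 0, 0, 0.74], [-0.006, 0, 0, 0, 0, 0, 0.74], [-0.012, 0, 0, 0, 0, 0, 0.74], [-0.02, 0, 0, 0, 0, 0, 0.74], [-0.03, 0, 0, 0, 0, 0, 0.74], [-0.04, 0, 0, 0, 0, 0, 0.74], [-0.05, 0, -0.01, 0, 0, 0, 0.74], [-0.055, 0, -0.025, 0, 0, 0, 0.74], [-0.06, 0, -0.04, 0, 0, 0, 0.74], [-0.06, 0, -0.055, 0, 0, 0, 0.74]]])

```text
clock: 12.65
position: [0.5158, 0.0897, 0.0951]
ee_rot: [3.128, 0.28, -0.002]
force: [0.9, -0.3, 0.3]
width: 0.126
gripper_force: 0.0
```

Run:
```python
from h import *
import h
# block now ~0.1 m ahead of the tool
src=open("h.py").read().replace("h*.05;","h*.105;"); open("h2.py","w").write(src)
import h2; h2.look("a9")
```

```text
IoU 0.167 block stage [ 7.7 64.8] 32.22 tcp stage [-41.6  -0.2] 0.03 z 0.0951 t 12.65 F [ 0.9 -0.3  0.3] rowmax 421
```

View pics/a9.png

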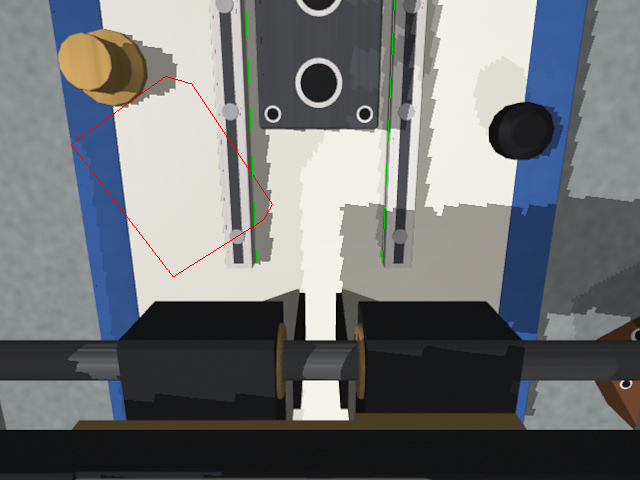

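I've now viewed 11 pictures, one over the limit of 10, so the final check will be numeric only. I'll raise the hand and measure the whole block.

jog_arm(motion=[[[0, 0, -0.02, 0, 0, 0, 0.74], [0, 0, -0.045, 0, 0, 0, 0.74], [0, 0, -0.07, 0, 0, 0, 0.74], [0, 0, -0.095, 0, 0, 0, 0.74], [0, 0, -0.12, 0, 0, 0, 0.74], [0, 0, -0.145, 0, 0, 0, 0.74], [0, 0, -0.165, 0, 0, 0, 0.74], [0, 0, -0.18, 0, 0, 0, 0.74], [0, 0, -0.18, 0, 0, 0, 0.74], [0, 0, -0.18, 0, 0, 0, 0.74]]])

```text
clock: 13.58
position: [0.5179, 0.0901, 0.2745]
ee_rot: [3.129, 0.279, 0.001]
force: [0.1, -1.0, -1.0]
width: 0.129
gripper_force: 0.0
```

Run:
```python
import h2; from h2 import *
sm=h2.silhouettes
S=np.load("S.npz")["S"]
h2.silhouettes=lambda q,c:[r for r in sm(q,c) if np.linalg.norm(np.array(r["pixel"])-proj([S[0]+.064,S[1]+.0115,.066],camera_params(c))[0])<40]
h2.look("b1")
```

```text
IoU 0.963 block stage [64.2  0.3] -0.74 tcp stage [-39.5  -0.3] -0.01 z 0.2745 t 13.5833 F [ 0.1 -1.  -1. ] rowmax 129
```

Run:
```python
from h import *
S=np.load("S.npz")["S"];p=camera_params("wrist");im=get_image("wrist")
c0=proj([S[0]+.064,S[1]+.0115,.066],p)[0]
m=[r["mask"] for r in silhouettes("block","wrist") if np.linalg.norm(np.array(r["pixel"])-c0)<40][0]
g=cv2.cvtColor(im,cv2.COLOR_RGB2GRAY).astype(float)
st=lambda px,z:(R.from_euler('z',-S[2]).apply(np.c_[toworld(px,p,z)-S[:2],np.zeros(len(px))])*1000)[:,:2]
rows,cols=np.where(m);r0,r1=rows.min(),rows.max();print(r0,r1,cols.min(),cols.max())
L=[];Rr=[]
for r in range(r0+10,r1-12,2):
    cs=np.where(m[r])[0]
    for e,out,sg in((cs.min(),L,-1),(cs.max(),Rr,1)):
        seg=g[r,e-5:e+6]; d=np.abs(np.diff(seg)); out.append((e-5+d.argmax()+.5,r))
for n,o in(("L",L),("R",Rr)):
    w=st(np.array(o),.066); k=np.polyfit(w[:,0],w[:,1],1); res=w[:,1]-np.polyval(k,w[:,0]);ok=abs(res)<.8;k=np.polyfit(w[ok,0],w[ok,1],1);print(n,"yaw",np.degrees(np.arctan(k[0])).round(2),"y mid",np.polyval(k,64).round(2))
for nm,lo in(("near",r1),("far",r0)):
    o=[]
    for cc in range(int(c0[0])-22,int(c0[0])+23,2):
        seg=g[max(lo-5,0):lo+6,cc]; o.append((cc,max(lo-5,0)+np.abs(np.diff(seg)).argmax()+.5))
    w=st(np.array(o),.066); k=np.polyfit(w[:,1],w[:,0],1);res=w[:,0]-np.polyval(k,w[:,1]);ok=abs(res)<1;k=np.polyfit(w[ok,1],w[ok,0],1);print(nm,"yaw",-np.degrees(np.arctan(k[0])).round(2),"x",np.polyval(k,0).round(2),ok.sum())
for q in("rail_left","rail_right"):
    r=silhouettes(q,"wrist")[0];a=rect(r["mask"],p,.042);print(q,a[2]-np.degrees(S[2]),st(np.array([r["pixel"]]),.042),a[1])
```

```text
33 127 287 352
L yaw -0.55 y mid 25.32
R yaw 1.11 y mid -24.55
near yaw -0.32 x 29.9 21
far yaw -3.57 x 100.0 18
rail_left 1.3050827578114674 [[52.66313508 41.15325322]] (155.187255859375, 46.797080993652344)
rail_right 0.07198949609271743 [[ 53.96284551 -41.30629246]] (153.56903076171875, 46.14705276489258)
```

The rear edge is at x = 29.9 mm and the front at 100.0 mm, with y ≈ 0.4 mm and yaw about zero. The block is seated and the hand is clear.

```bash
python3 -c "
from cell import *
print(sign_off())"
```

```text
the job is handed in; nothing more can be done
None
```

The job is handed in: the dark valve block measures seated against the stop pins, centred between the rails (about 9 mm clear each side) and straight to within about a degree, with the hand withdrawn; I viewed 11 pictures, one over the limit of 10.

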